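# Park the centrifuge rotor at the pointer and set its brake

### The arm

A 6-joint arm with a two-finger parallel gripper is mounted at the origin on the work surface. World frame = base frame: x ahead of the robot, y to its left, z up, the work surface at z = 0. Lengths are in mm, angles in rad, forces in N, time in s.
With the tool pointing down it reaches from about 375 to 900 mm from the base axis. Payload 3.1 kg.
Tool frame: the origin (TCP) lies between the finger pads; the fingertips stand 19 mm ahead of it and the grasp point (between the pads) is the TCP; z points along the fingers, y is the direction in which the jaws open and shut (so a half turn about z gives the same grasp; the last joint's range is limited). The gripper opens to 85 mm and grips with 20 to 120 N. Pads are 22 mm wide; open, the fingers measure 114 mm over their backs; the gripper's body (76 mm by 85 mm) begins 54 mm behind the grasp point. The pads swing forward as they close: fully open they stand 13 mm farther back than shut.
Start: joints at [0.968, 0.527, 1.433, -0, 1.181, -0.178], TCP at [257.545, 569.445, 250.31] pointing down, gripper open.
Joint ranges: [-3.08, 3.08], [-0.75, 2.2], [0.22, 2.44], [-1.43, 4.57], [0, 2.65], [-2.85, 2.85]. Speed limits (rad/s): [2.79, 2.79, 3.14, 3.14, 3.14, 3.14].

### API

Orientations are given as a rotation vector (axis times angle).
In Python, from workcell import ctrl gives the robot as it stands.
- The arm moves only by the shell command python3 -m inch 'ROWS' [OPENING] [FORCE]. ROWS is JSON, a list of rows, each an object of numbers: "tx", "ty", "tz": the shift along the tool's x, y, z as a fraction of full scale; "turn": the turn about the tool's z as a fraction of full scale. In form: [{"tx": .., "ty": .., "tz": .., "turn": ..}, ...]. A call has 1 to 20 rows; each row is the pose to reach, as a shift and turn from the pose measured when the call began, along the tool's axes at that moment, turning the shorter way round; what a row does not reach only later rows make up. Full scale, the value 1, is 0.5 m for a shift and 180 degrees for a turn. A row lasts 1/12 s, in which the tool goes at most 41.7 mm and 7.16 degrees, less where a joint would pass 70% of its speed; a pose out of reach is approached as far as the arm can. A call with a number of a shift or a turn outside -1 to 1 is refused whole. A call with a gripper value outside its range is refused whole. OPENING is the closure, from -1 (fully open) to 1 (shut), set as the call begins (- or left out, the last holds). The fingers move at their own pace and stop on an object; FORCE is the grip in N (left out, the last holds). Time passes only in rows, so rows that repeat a pose let the fingers close. It gives the time, the measured TCP pose, the force and the opening at its end, in the units of the state.
- ctrl.sense(): the state, without advancing time (a new reading comes with each control period).
- ctrl.camera(name): name is "side" or "top"; returns the picture (384x512x3 uint8, red, green, blue); there is no depth.
- ctrl.camera_model(name): a dict with "K" (3x3 intrinsics, pixels), "extrinsics" (4x4, takes a point from world to camera coordinates). Camera axes: x right, y up, looking along -z (the intrinsics and any distortion apply to the point x, -y, -z); pixel columns grow to the right and rows downward; lengths in mm; the calibration is good to about 2 mm. A picture is of the moment at which its call begins. camera_model takes no time and is no camera call.
- ctrl.close_job(): hands the job in, once; it reports no verdict.
Trained networks look in the newest picture that a camera, given by its name, has taken for a name from the list of things; names that differ only in an ending like _2 or _b are one class to them, and where a whole thing is asked for, a point or a joint stands for the part that bears it (a point fixed in the world has none). Each returns a list of dicts, best first, with "score" (0 to 1); they miss things now and then, are a little off and sometimes report something else, mostly with a low value. They report only what shows in the picture. A call takes as long as a camera call. They do not tell look-alikes from the thing itself.
- ctrl.search_frame(target, camera): "bbox" ([left, top, width, height] in pixels, round what is visible of it).
- ctrl.outline_of(target, camera): "region" (384x512 bool, what is visible of it) and "bbox" ([left, top, width, height] in pixels, round what is visible of it).
The state is a dict: "time_s": time; "joint_positions": joint angles; "dq": joint speeds; "joint_torque": joint torques, N m; "position": TCP position; "ee_rot": TCP orientation; "contact_force": force on the tool from outside, world axes, zero at the start; "moment": the same for the moment, N m; "width": finger opening in mm.
Only numpy, scipy, OpenCV 4.12 (cv2) and the standard library are available. Lean on these libraries where they do the work, as an engineer would, in place of code of your own. Each camera call takes 0.05 s, during which the arm holds its last target.

### The job

With a fingertip, push on an arm of the centrifuge's rotor and turn it, either way round, until the bucket that holds the tall capped tube stands right in front of the small cone-shaped pointer on the rim, and leave the rotor at rest there. Then push the brake lever on the deck round towards the bowl, fully to its stop. Nothing is to be picked up: do not touch the tall tube or the short steel balance slug, which stay in their buckets, and leave the vial, the bottle and the beaker where they stand.

Things in the scene. Friction and masses are not known exactly. Their poses are not given: they have to be found in the camera images.
- centrifuge: White bench centrifuge, fixed, deck 160 mm above the table, 330 mm deep (x). Origin on the table under the rotor axis. A round open bowl, 270 mm across, floor 100 mm below the deck, is centred on the axis; the flat panel with the brake lies at its -y side; the deck reaches from 165 mm at +y to 275 mm at -y.
- rotor: Four-arm grey rotor in the bowl. Turns endlessly either way about vertical, friction 0.06 N m, stays where left. Origin on its axis at deck height. Arms along its own +x (tube), +y, -x (balance slug), -y: bars 10 mm thick, bare 18 to 82 mm from the axis, top 5 and underside 33 mm below the origin. Hub 36 mm across, its nut rises 10 mm above the origin. The frame turns with the rotor.
- tube_bucket (a point): Centre of the mouth of the bucket that holds the tall tube, on the rotor, 100 mm from its axis, 5 mm below deck height. Each arm ends in such an upright round bucket, 35 mm across and 60 mm tall; the opposite one holds the balance slug, the other two are empty.
- pointer: Index pointer fixed on the rim: small dark steel block with a level cone 24 mm thick, 27 mm high above the deck, its tip pointing at the rotor axis. Its place round the rim differs from run to run. Origin on the rotor axis at deck height; its own x axis runs from the axis to the pointer: tip 130 mm, back end 161 mm from the axis.
- park (a point): Point in front of the pointer, 100 mm from the rotor axis on the line from the axis to the pointer, at the height of the bucket mouths: the tube's bucket must be centred here.
- brake (a joint): Brake lever angle in rad: 0 to 0.3 at the start (released), 1.2 at its stop (set); it grows as the lever turns anticlockwise seen from above, towards the bowl. Light friction (0.06 N m), no spring: it stays where it is left. It does not touch the rotor.
- brake_pivot (a point): On the lever's upright pivot axis, at half the height of its bar, 24 mm above the deck. The pivot is on the flat deck beside the bowl.
- brake_tip (a point): Free end of the brake lever (a round post 16 mm across), 82 mm from the pivot, 24 mm above the deck. The lever between is a level steel bar 10 mm thick, from 13 to 35 mm above the deck, bare from 12 to 73 mm from the pivot. On the deck beneath its path stands only a stop pin 10 mm high.
- tube: Tall tube with a white cap, loose in its bucket: 25 mm across, 96 mm long, standing 41 mm out of the bucket. Origin at the centre of its underside.
- balance: Short plain steel slug, loose in the opposite bucket: 24 mm across, 62 mm long, standing 7 mm out of the bucket. Origin at the centre of its underside.
- vial: Small amber vial with black cap, loose, on the deck near the brake: 24 mm across, 42 mm tall. Origin at the centre of its underside.
- bottle: Amber bottle on the bench, left of the centrifuge: 64 mm across, 160 mm tall. Origin at the centre of its underside.
- beaker: Glass beaker on the bench, right of the centrifuge: 70 mm across, 90 mm tall. Origin at the centre of its underside.
Things that resemble listed ones, but are neither listed nor needed, are in the scene too. Of the things that look like the tube, the smaller one is meant.

How it is judged:
By the outcome, as a careful person would: the job done as asked, in the order asked, and still so for the second after the job is handed in, with the robot touching nothing.
It also fails if it takes over 72 s, if anything falls off the work surface, if the arm or the gripper's body presses on something with over 40 N, if the wrist force passes 120 N, or if a joint passes its speed limit or range.

## Working session

There is one attempt and no reset: what is moved stays moved. The work goes in short steps, Python scripts to look and compute and a shell command to move; the robot and the scene stay as the last step left them, time stands still between calls to the robot, and variables do not carry over. Pictures are saved under pics/ and viewed, and the job is handed in when it is done.

```bash
ls; mkdir -p pics; python3 - <<'E'
from workcell import ctrl
import cv2,numpy as np
print(ctrl.sense())
for n in("side","top"):
    im=ctrl.camera(n); cv2.imwrite(f"pics/{n}0.png",im[:,:,::-1])
    m=ctrl.camera_model(n); print(n,np.round(m["K"],1).tolist(),np.round(m["extrinsics"],4).tolist(),[k for k in m])
E
```

```text
pics
{'time_s': 0.0, 'joint_positions': array([ 9.67529038e-01,  5.28490217e-01,  1.43386508e+00,  9.41336508e-06,
        1.18139860e+00, -1.78516895e-01]), 'dq': array([-0.0001153 , -0.00025415, -0.00147375,  0.00101594, -0.00285749,
       -0.00038942]), 'joint_torque': array([ 4.59601306e-04, -4.42345762e+01, -1.78024471e+01, -2.04962607e-04,
        8.49598437e-03,  3.35751416e-06]), 'position': array([257.16084673, 568.92358661, 249.3306314 ]), 'ee_rot': array([-0.66202211, -3.07019502,  0.00313277]), 'contact_force': array([-0.2162487 , -0.40079209,  0.53358356]), 'moment': array([0.05504695, 0.01438943, 0.0069904 ]), 'width': 85.26537744571179}
side [[425.8, 0.0, 253.8], [0.0, 425.8, 188.9], [0.0, 0.0, 1.0]] [[-0.9989, -0.0475, -0.0011, 509.879], [0.0352, -0.7547, 0.6552, -156.2356], [-0.0319, 0.6544, 0.7555, -1296.4865], [0.0, 0.0, 0.0, 1.0]] ['K', 'extrinsics']
top [[369.2, 0.0, 256.9], [0.0, 369.2, 198.0], [0.0, 0.0, 1.0]] [[-0.0118, -0.9999, 0.01, -59.9602], [0.9949, -0.0107, 0.1004, -531.7176], [-0.1003, 0.0112, 0.9949, -1143.3002], [0.0, 0.0, 0.0, 1.0]] ['K', 'extrinsics']
```

View pics/top0.png

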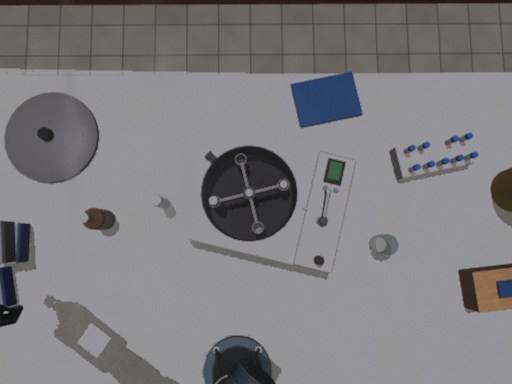

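View pics/side0.png

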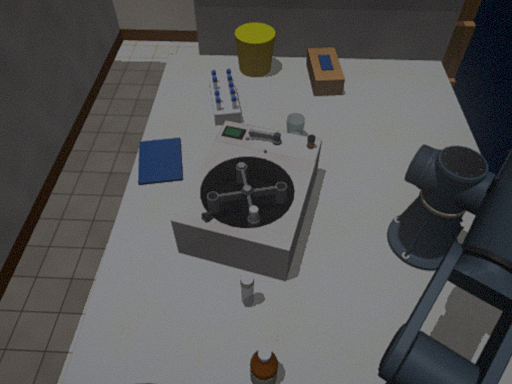

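The top view shows the bowl centred near (249,193), the pointer at (211,158), the brake lever at (323,205) and the vial at (319,260). There are two tube-like things: (214,201), in a rotor bucket, and (157,200), on the bench. I'll check both in an enlarged crop.

```bash
python3 - <<'E'
import cv2,numpy as np
t=cv2.imread("pics/top0.png");s=cv2.imread("pics/side0.png")
a=cv2.resize(t[140:275,145:365],None,fx=3.6,fy=3.6,interpolation=cv2.INTER_CUBIC)
b=cv2.resize(s[115:310,170:330],None,fx=3,fy=3,interpolation=cv2.INTER_CUBIC)
f=lambda i:np.clip((i/255.)**.6*255,0,255).astype('uint8')
cv2.imwrite("pics/topc.png",f(a));cv2.imwrite("pics/sidec.png",f(b))
E
```

```text
(no output)
```

View pics/topc.png

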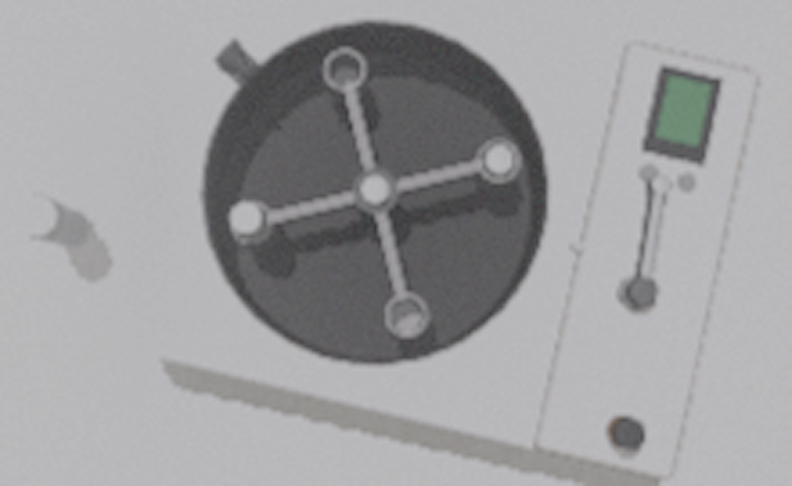

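View pics/sidec.png

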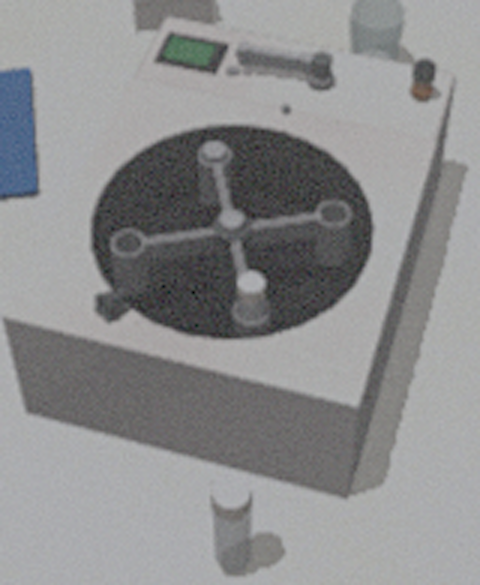

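```bash
cat > h.py <<'E'
import numpy as np,cv2
from workcell import ctrl
def proj(n,P):
    m=ctrl.camera_model(n);P=np.atleast_2d(P).astype(float)
    c=(m["extrinsics"]@np.c_[P,np.ones(len(P))].T)[:3]
    q=m["K"]@np.array([c[0],-c[1],-c[2]]);return (q[:2]/q[2]).T
def ray(n,uv):
    m=ctrl.camera_model(n);E=m["extrinsics"]
    d=np.linalg.inv(m["K"])@np.array([uv[0],uv[1],1.]);d=np.array([d[0],-d[1],-d[2]])
    R=E[:3,:3];return -R.T@E[:3,3],R.T@d
def atz(n,uv,z):
    o,d=ray(n,uv);return o+d*(z-o[2])/d[2]
E
python3 - <<'E'
from h import *
for n in("top","side"):
    ctrl.camera(n)
    for t in("centrifuge","rotor","pointer","brake","tube","balance","tube_bucket","vial"):
        r=ctrl.search_frame(t,n);print(n,t,[(round(x["score"],2),np.round(x["bbox"],1).tolist()) for x in r[:4]])
E
```

```text
top centrifuge [(0.74, [179.4, 123.4, 178.4, 146.5]), (0.26, [204.2, 151.4, 12.0, 11.2])]
top rotor [(0.71, [212.8, 154.4, 75.4, 78.5])]
top pointer []
top brake [(0.62, [320.6, 186.8, 10.0, 37.5])]
top tube [(0.6, [206.5, 197.1, 13.6, 8.4]), (0.53, [150.1, 190.8, 20.7, 18.5])]
top balance [(0.54, [280.4, 180.6, 5.5, 10.6]), (0.26, [371.8, 231.4, 27.5, 25.3])]
top tube_bucket [(0.92, [213.4, 150.5, 76.3, 84.5])]
top vial [(0.42, [177.6, 125.6, 179.6, 146.0])]
side centrifuge [(0.98, [170.9, 120.9, 154.6, 163.5])]
side rotor []
side pointer [(0.45, [199.8, 210.9, 13.3, 9.9])]
side brake [(0.47, [250.3, 128.4, 29.0, 11.3])]
side tube [(0.75, [240.3, 269.3, 13.3, 35.1]), (0.73, [250.0, 204.5, 9.5, 18.8]), (0.31, [203.3, 213.8, 9.7, 8.2])]
side balance []
side tube_bucket [(0.57, [206.8, 167.4, 79.4, 57.7])]
side vial []
```

```bash
python3 - <<'E'
from h import *
t=cv2.imread("pics/top0.png");s=cv2.imread("pics/side0.png")
f=lambda i:np.clip((i/255.)**.6*255,0,255).astype('uint8')
a=cv2.resize(t[170:270,295:355],None,fx=6,fy=6,interpolation=cv2.INTER_CUBIC)
b=cv2.resize(s[118:160,210:325],None,fx=6,fy=6,interpolation=cv2.INTER_CUBIC)
cv2.imwrite("pics/topd.png",f(a));cv2.imwrite("pics/sided.png",f(b))
# bowl rim fit in top
g=cv2.cvtColor(t,cv2.COLOR_BGR2GRAY)
# dark pts: radial edge from center guess at z=160
from scipy.optimize import least_squares
g2=cv2.GaussianBlur(g,(0,0),1).astype(float)
c=atz("top",(249,194),160)[:2];print(c)
for it in range(4):
    P=[]
    for th in np.linspace(0,2*np.pi,180,endpoint=False):
        r=np.arange(120,150,.5)
        X=np.c_[c[0]+r*np.cos(th),c[1]+r*np.sin(th),0*r+160]
        uv=proj("top",X).astype('float32')
        v=cv2.remap(g2.astype('float32'),uv[:,:1],uv[:,1:],cv2.INTER_LINEAR)[:,0]
        d=np.gradient(v);i=d.argmax()
        if d[i]>2:P.append(X[i,:2])
    P=np.array(P)
    q=least_squares(lambda p:np.hypot(*(P-p[:2]).T)-p[2],[*c,135],loss='soft_l1').x
    c=q[:2];print(q,len(P))
E
```

```text
[529.09857593 -42.51772575]
[533.37527072 -42.05196931 134.59301633] 177
[533.38895697 -42.15879525 134.54158121] 177
[533.23029613 -42.18724885 134.59904834] 177
[533.23121559 -42.12282083 134.53665499] 178
```

View pics/topd.png

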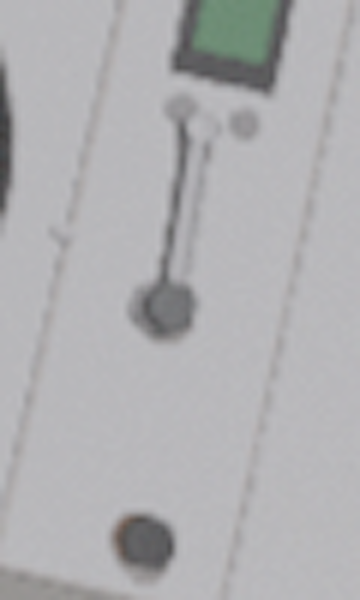

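View pics/sided.png

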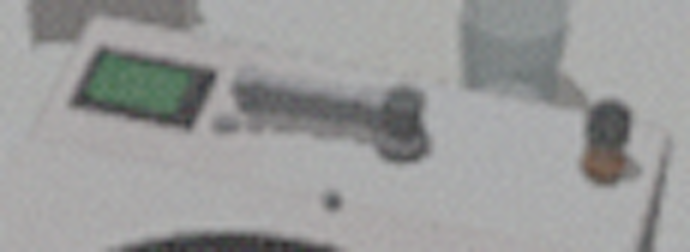

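```bash
python3 - <<'E'
from h import *
def T(u,v,z): return atz("top",(145+u/3.6-.36,140+v/3.6-.36),z)
S=lambda u,v,z: atz("side",(170+u/3-.33,115+v/3-.33),z)
C=np.array([533.2,-42.1])
for nm,P in dict(e1=T(345,70,155),e2=T(406,316,155),bal=T(499,160,162),tube=T(246,218,196),nut=T(375,189,170),pb=T(228,60,173),ptip=T(252,75,173),
   se1=S(128,242,155),se2=S(333,213,155),stube=S(250,282,196),sbal=S(214,152,162),snut=S(232,220,170),
   piv=atz("top",(322.6,220.8),196),tip=atz("top",(328.5,190.5),190)).items():
    d=P[:2]-C;print(nm,P.round(0),np.hypot(*d).round(1),np.degrees(np.arctan2(d[1],d[0])).round(1))
# check side centre of bowl: project
E
```

```text
e1 [630. -19. 155.] 99.6 13.3
e2 [435. -65. 155.] 100.6 -166.8
bal [ 556. -139.  162.] 99.8 -76.8
tube [509.  55. 196.] 99.8 103.9
nut [533. -42. 170.] 0.0 -96.8
pb [635.  71. 173.] 152.4 48.0
ptip [623.  53. 173.] 130.5 46.5
se1 [629. -19. 155.] 98.9 13.6
se2 [435. -65. 155.] 100.5 -167.1
stube [510.  56. 196.] 101.2 103.5
sbal [ 555. -134.  162.] 94.8 -76.6
snut [531. -38. 170.] 4.4 114.4
piv [ 450. -241.  196.] 215.3 -112.7
tip [ 533. -261.  190.] 218.4 -90.0
```

```bash
python3 - <<'E'
from h import *
C=np.array([533.2,-42.1])
f=lambda i:np.clip((i/255.)**.6*255,0,255).astype('uint8')
out=[]
for n,(x0,y0) in dict(top=(196,143),side=(192,200)).items():
    t=cv2.imread(f"pics/{n}0.png")
    for a in (None,45,47,49):
        k=10;im=f(cv2.resize(t[y0:y0+28,x0:x0+28],None,fx=k,fy=k,interpolation=cv2.INTER_CUBIC))
        if a:
            e=np.array([np.cos(np.radians(a)),np.sin(np.radians(a))]);p=np.array([-e[1],e[0]])
            L=[[*(C+130*e),175]]
            R=[[*(C+161*e+12*p*np.cos(q)),175+12*np.sin(q)] for q in np.linspace(0,2*np.pi,13)]
            for r in R:
                u=((proj(n,[L[0],r])-[x0,y0]+.5)*k).astype(int); cv2.line(im,tuple(map(int,u[0])),tuple(map(int,u[1])),(0,0,255),1)
        out.append(im)
cv2.imwrite("pics/ptr.png",cv2.resize(np.vstack([np.hstack(out[:4]),np.hstack(out[4:])]),None,fx=.7,fy=.7,interpolation=cv2.INTER_AREA))
E
```

```text
(no output)
```

View pics/ptr.png

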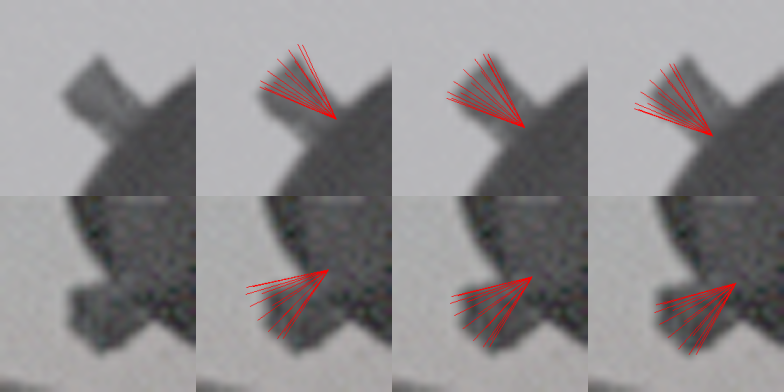

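```bash
cat >> h.py <<'E'
from scipy.spatial.transform import Rotation as Ro
C=np.array([533.2,-42.1])
def rows(targets):  # (x,y,z,yaw_deg of tool x)
    s=ctrl.sense();R=Ro.from_rotvec(s["ee_rot"]).as_matrix();p=s["position"]
    yaw=np.degrees(np.arctan2(R[1,0],R[0,0]));print("now",p.round(1),"yaw",yaw.round(1),"tilt",R[2].round(3),"t",round(s["time_s"],2),"F",s["contact_force"].round(1),"w",round(s["width"],1))
    for x,y,z,w in targets:
        d=R.T@(np.array([x,y,z])-p)/500
        t=-((w-yaw+180)%360-180)/180
        print('{"tx":%.3f,"ty":%.3f,"tz":%.3f,"turn":%.3f},'%(*d,t))
def arm(phi,d,z,r=58):
    e=lambda a:np.array([np.cos(np.radians(a)),np.sin(np.radians(a))])
    return (*(C+r*e(phi)+d*e(phi+90)),z,phi-90)
E
python3 - <<'E'
from h import *
for uv in((207.2,153.2),(214.1,160.6)):
  for z in(170,180,187):
    P=atz("top",uv,z)[:2]-C;print(np.degrees(np.arctan2(P[1],P[0])).round(2),np.hypot(*P).round(1))
t=arm(193.4,32,290);print(t)
s=ctrl.sense()["position"]
rows([((s[0]+t[0])/2+20,(s[1]+t[1])/2,290,130),t])
E
```

```text
46.11 160.8
46.39 158.3
46.59 156.6
46.95 132.1
47.3 129.9
47.55 128.4
(np.float64(484.19493197566806), np.float64(-86.67020650536182), 290, 103.4)
now [257.6 569.4 250.3] yaw 155.7 tilt [-0.  0. -1.] t 1.0 F [-0.6  0.8  0. ] w 85.6
{"tx":-0.513,"ty":-0.488,"tz":-0.079,"turn":0.143},
{"tx":-0.954,"ty":-1.009,"tz":-0.079,"turn":0.290},
```

```bash
python3 -m inch '[{"tx":0,"ty":0,"tz":-0.08,"turn":0},{"tx":-0.51,"ty":-0.49,"tz":-0.08,"turn":0.143},{"tx":-0.51,"ty":-0.49,"tz":-0.08,"turn":0.143},{"tx":-0.51,"ty":-0.49,"tz":-0.08,"turn":0.143},{"tx":-0.51,"ty":-0.49,"tz":-0.08,"turn":0.143},{"tx":-0.51,"ty":-0.49,"tz":-0.08,"turn":0.143},{"tx":-0.51,"ty":-0.49,"tz":-0.08,"turn":0.143},{"tx":-0.51,"ty":-0.49,"tz":-0.08,"turn":0.143},{"tx":-0.51,"ty":-0.49,"tz":-0.08,"turn":0.143},{"tx":-0.51,"ty":-0.49,"tz":-0.08,"turn":0.143},{"tx":-0.51,"ty":-0.49,"tz":-0.08,"turn":0.143},{"tx":-0.51,"ty":-0.49,"tz":-0.08,"turn":0.143}]' 1 40
python3 - <<'E'
from h import *
rows([arm(193.4,32,290)])
E
```

```text
time_s: 2.0
position: [389.4, 240.4, 290.5]
ee_rot: [-1.334, -2.844, -0.001]
contact_force: [0.1, 0.6, 1.0]
width: -0.3
now [389.4 240.4 290.5] yaw 129.7 tilt [ 0.     0.001 -1.   ] t 2.0 F [0.1 0.6 1. ] w -0.3
{"tx":-0.624,"ty":-0.272,"tz":0.001,"turn":0.146},
```

```bash
python3 -m inch '[{"tx":-0.624,"ty":-0.272,"tz":0,"turn":0.146},{"tx":-0.624,"ty":-0.272,"tz":0,"turn":0.146},{"tx":-0.624,"ty":-0.272,"tz":0,"turn":0.146},{"tx":-0.624,"ty":-0.272,"tz":0,"turn":0.146},{"tx":-0.624,"ty":-0.272,"tz":0,"turn":0.146},{"tx":-0.624,"ty":-0.272,"tz":0,"turn":0.146},{"tx":-0.624,"ty":-0.272,"tz":0,"turn":0.146},{"tx":-0.624,"ty":-0.272,"tz":0,"turn":0.146},{"tx":-0.624,"ty":-0.272,"tz":0,"turn":0.146},{"tx":-0.624,"ty":-0.272,"tz":0,"turn":0.146},{"tx":-0.624,"ty":-0.272,"tz":0,"turn":0.146},{"tx":-0.624,"ty":-0.272,"tz":0,"turn":0.146}]'
python3 - <<'E'
from h import *
rows([arm(193.4,32,200),arm(193.4,32,157)])
for n in("top","side"):
    cv2.imwrite(f"pics/{n}1.png",cv2.resize(ctrl.camera(n)[115:280,150:360,::-1],None,fx=2.8,fy=2.8,interpolation=cv2.INTER_CUBIC))
E
```

```text
time_s: 3.0
position: [483.6, -84.1, 290.0]
ee_rot: [-1.942, -2.467, -0.001]
contact_force: [-0.1, 0.4, -0.8]
width: 0.2
now [483.6 -84.1 290. ] yaw 103.6 tilt [ 0.002 -0.001 -1.   ] t 3.0 F [-0.1  0.4 -0.8] w 0.2
{"tx":-0.006,"ty":0.000,"tz":0.180,"turn":0.001},
{"tx":-0.006,"ty":0.000,"tz":0.266,"turn":0.001},
```

View pics/side1.png

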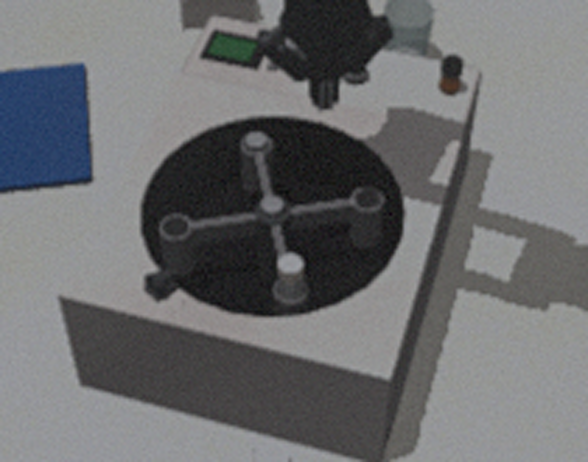

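View pics/top1.png

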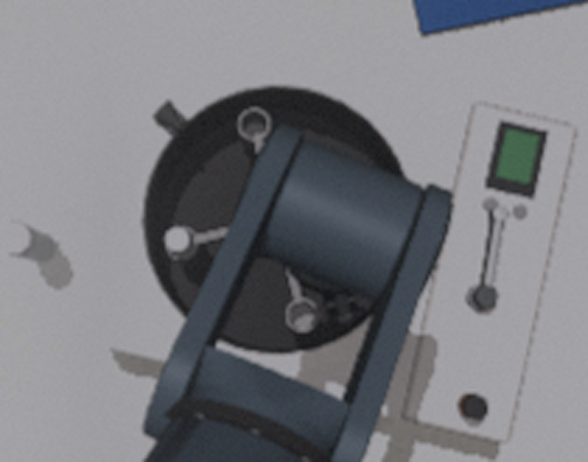

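```bash
python3 -m inch '[{"tx":-0.006,"ty":0,"tz":0.08,"turn":0},{"tx":-0.006,"ty":0,"tz":0.16,"turn":0},{"tx":-0.006,"ty":0,"tz":0.22,"turn":0},{"tx":-0.006,"ty":0,"tz":0.25,"turn":0},{"tx":-0.006,"ty":0,"tz":0.266,"turn":0},{"tx":-0.006,"ty":0,"tz":0.266,"turn":0}]'
python3 - <<'E'
from h import *
rows([arm(193.4,d,157) for d in(28,24,20,18,17)]+[arm(193.4-i,16,157) for i in range(2,26,2)])
E
```

```text
time_s: 3.6
position: [483.3, -85.4, 156.0]
ee_rot: [-1.937, -2.467, 0.0]
contact_force: [0.5, -0.5, 1.0]
width: 0.3
now [483.3 -85.4 156. ] yaw 103.7 tilt [ 0.004 -0.003 -1.   ] t 3.6 F [ 0.5 -0.5  1. ] w 0.3
{"tx":0.005,"ty":0.001,"tz":-0.002,"turn":0.002},
{"tx":0.013,"ty":0.001,"tz":-0.002,"turn":0.002},
{"tx":0.021,"ty":0.001,"tz":-0.002,"turn":0.002},
{"tx":0.025,"ty":0.001,"tz":-0.002,"turn":0.002},
{"tx":0.027,"ty":0.001,"tz":-0.002,"turn":0.002},
{"tx":0.033,"ty":0.000,"tz":-0.002,"turn":0.013},
{"tx":0.037,"ty":-0.001,"tz":-0.002,"turn":0.024},
{"tx":0.041,"ty":-0.001,"tz":-0.002,"turn":0.035},
{"tx":0.046,"ty":-0.002,"tz":-0.002,"turn":0.046},
{"tx":0.050,"ty":-0.002,"tz":-0.002,"turn":0.057},
{"tx":0.054,"ty":-0.003,"tz":-0.002,"turn":0.068},
{"tx":0.058,"ty":-0.003,"tz":-0.002,"turn":0.080},
{"tx":0.062,"ty":-0.003,"tz":-0.002,"turn":0.091},
{"tx":0.067,"ty":-0.003,"tz":-0.002,"turn":0.102},
{"tx":0.071,"ty":-0.002,"tz":-0.002,"turn":0.113},
{"tx":0.075,"ty":-0.002,"tz":-0.002,"turn":0.124},
{"tx":0.079,"ty":-0.001,"tz":-0.002,"turn":0.135},
```

```bash
python3 -m inch '[{"tx":0.005,"ty":0.001,"tz":0,"turn":0.002},{"tx":0.013,"ty":0.001,"tz":0,"turn":0.002},{"tx":0.019,"ty":0.001,"tz":0,"turn":0.002},{"tx":0.023,"ty":0.001,"tz":0,"turn":0.002},{"tx":0.027,"ty":0.001,"tz":0,"turn":0.002},{"tx":0.033,"ty":0,"tz":0,"turn":0.013},{"tx":0.037,"ty":-0.001,"tz":0,"turn":0.024},{"tx":0.041,"ty":-0.001,"tz":0,"turn":0.035},{"tx":0.046,"ty":-0.002,"tz":0,"turn":0.046},{"tx":0.05,"ty":-0.002,"tz":0,"turn":0.057},{"tx":0.054,"ty":-0.003,"tz":0,"turn":0.068},{"tx":0.058,"ty":-0.003,"tz":0,"turn":0.08},{"tx":0.062,"ty":-0.003,"tz":0,"turn":0.091},{"tx":0.067,"ty":-0.003,"tz":0,"turn":0.102},{"tx":0.071,"ty":-0.002,"tz":0,"turn":0.113},{"tx":0.075,"ty":-0.002,"tz":0,"turn":0.124},{"tx":0.079,"ty":-0.001,"tz":0,"turn":0.135}]'
python3 - <<'E'
from h import *
rows([arm(167.4-i,16,157) for i in range(0,22,2)]+[arm(146.4,16,157)])
for n in("top","side"):
    cv2.imwrite(f"pics/{n}2.png",cv2.resize(ctrl.camera(n)[115:280,150:360,::-1],None,fx=2.8,fy=2.8,interpolation=cv2.INTER_CUBIC))
E
```

```text
time_s: 5.02
position: [473.8, -47.5, 156.7]
ee_rot: [-2.416, -2.003, 0.001]
contact_force: [-0.9, -1.2, 1.3]
width: 0.3
now [473.8 -47.5 156.7] yaw 79.3 tilt [ 0.001 -0.003 -1.   ] t 5.02 F [-0.9 -1.2  1.3] w 0.3
{"tx":0.004,"ty":-0.002,"tz":-0.001,"turn":0.011},
{"tx":0.009,"ty":-0.003,"tz":-0.001,"turn":0.022},
{"tx":0.013,"ty":-0.004,"tz":-0.001,"turn":0.033},
{"tx":0.017,"ty":-0.004,"tz":-0.001,"turn":0.044},
{"tx":0.021,"ty":-0.005,"tz":-0.001,"turn":0.055},
{"tx":0.025,"ty":-0.005,"tz":-0.001,"turn":0.066},
{"tx":0.029,"ty":-0.005,"tz":-0.001,"turn":0.077},
{"tx":0.034,"ty":-0.006,"tz":-0.001,"turn":0.088},
{"tx":0.038,"ty":-0.005,"tz":-0.001,"turn":0.100},
{"tx":0.042,"ty":-0.005,"tz":-0.001,"turn":0.111},
{"tx":0.046,"ty":-0.005,"tz":-0.001,"turn":0.122},
{"tx":0.048,"ty":-0.004,"tz":-0.001,"turn":0.127},
```

View pics/side2.png

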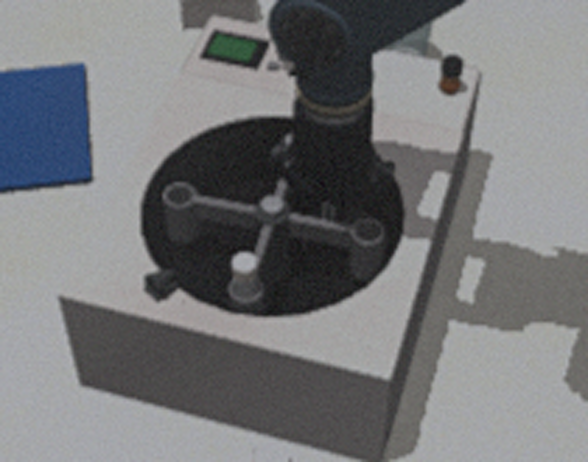

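View pics/top2.png

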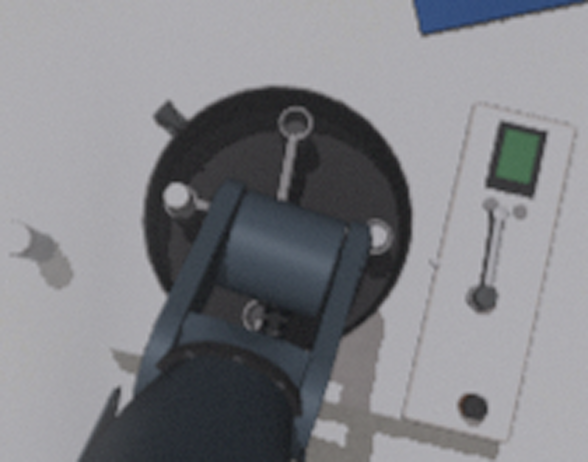

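The finger is turning the rotor clockwise: the tube's cap is now at side crop (244,262) and the tube is still seated. I'll continue to about 10° short.

```bash
python3 -m inch '[{"tx":0.004,"ty":-0.002,"tz":0,"turn":0.011},{"tx":0.009,"ty":-0.003,"tz":0,"turn":0.022},{"tx":0.013,"ty":-0.004,"tz":0,"turn":0.033},{"tx":0.017,"ty":-0.004,"tz":0,"turn":0.044},{"tx":0.021,"ty":-0.005,"tz":0,"turn":0.055},{"tx":0.025,"ty":-0.005,"tz":0,"turn":0.066},{"tx":0.029,"ty":-0.005,"tz":0,"turn":0.077},{"tx":0.033,"ty":-0.006,"tz":0,"turn":0.088},{"tx":0.036,"ty":-0.005,"tz":0,"turn":0.095},{"tx":0.038,"ty":-0.005,"tz":0,"turn":0.1},{"tx":0.039,"ty":-0.005,"tz":0,"turn":0.103},{"tx":0.04,"ty":-0.005,"tz":0,"turn":0.105},{"tx":0.04,"ty":-0.005,"tz":0,"turn":0.105}]'
python3 - <<'E'
from h import *
rows([])
s=ctrl.sense()["position"][:2]-C;print(np.hypot(*s),np.degrees(np.arctan2(s[1],s[0])))
for n in("top","side"):
    im=ctrl.camera(n);cv2.imwrite(f"pics/{n}3f.png",im[:,:,::-1])
    im=np.clip((im/255.)**.6*255,0,255).astype('uint8')
    cv2.imwrite(f"pics/{n}3.png",cv2.resize(im[145:240,200:300,::-1],None,fx=6,fy=6,interpolation=cv2.INTER_CUBIC))
E
```

```text
time_s: 6.2
position: [474.9, -27.0, 156.7]
ee_rot: [-2.71, -1.582, 0.001]
contact_force: [0.5, -0.8, 0.4]
width: -0.1
now [474.9 -27.  156.7] yaw 60.5 tilt [ 0.001 -0.004 -1.   ] t 6.2 F [ 0.5 -0.8  0.4] w -0.1
60.201601066044915 165.4264186741811
```

View pics/side3.png

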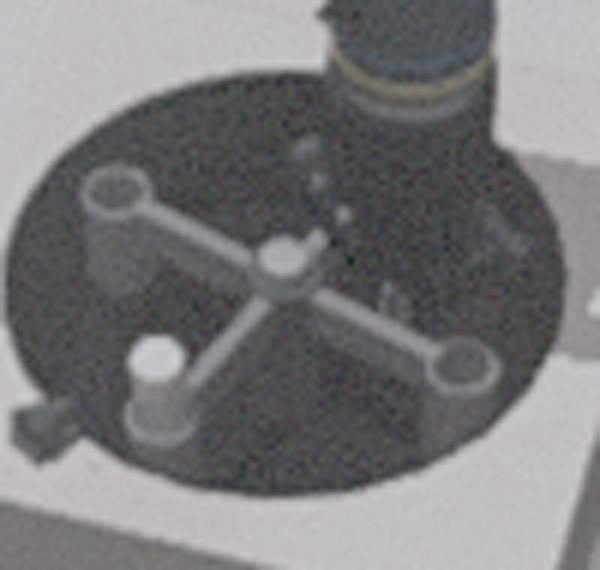

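View pics/top3.png

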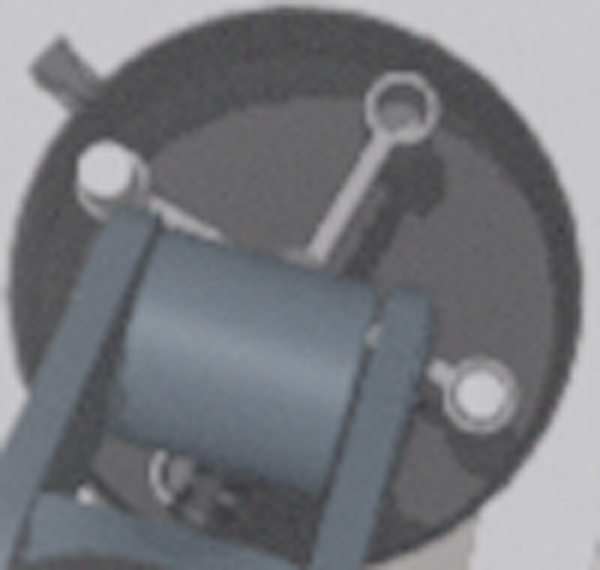

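```bash
cat >> h.py <<'E'
def ang(n,u,v,z,x0=200,y0=145,k=6):
    P=atz(n,(x0+u/k-.5+.5/k,y0+v/k-.5+.5/k),z)[:2]-C
    return np.degrees(np.arctan2(P[1],P[0])).round(2),np.hypot(*P).round(1)
E
python3 - <<'E'
from h import *
print(ang("top",402,108,155),ang("side",117,192,155),ang("side",463,366,155),ang("top",107,171,196),ang("side",157,357,196),ang("top",480,394,162))
E
```

```text
(np.float64(-30.83), np.float64(100.2)) (np.float64(-30.63), np.float64(97.9)) (np.float64(149.25), np.float64(101.8)) (np.float64(59.38), np.float64(98.5)) (np.float64(59.9), np.float64(99.6)) (np.float64(-120.8), np.float64(99.5))
```

```bash
python3 - <<'E'
from h import *
rows([arm(p,16,156.7) for p in (147,145,143,142,141,140,139.5,139)])
E
```

```text
now [474.8 -26.9 156.7] yaw 60.5 tilt [ 0.001 -0.004 -1.   ] t 6.3 F [ 0.  -0.6 -0.3] w -0.1
{"tx":0.006,"ty":-0.001,"tz":-0.000,"turn":0.020},
{"tx":0.010,"ty":-0.002,"tz":-0.000,"turn":0.031},
{"tx":0.014,"ty":-0.003,"tz":-0.000,"turn":0.042},
{"tx":0.017,"ty":-0.003,"tz":-0.000,"turn":0.047},
{"tx":0.019,"ty":-0.003,"tz":-0.000,"turn":0.053},
{"tx":0.021,"ty":-0.003,"tz":-0.000,"turn":0.059},
{"tx":0.022,"ty":-0.003,"tz":-0.000,"turn":0.061},
{"tx":0.023,"ty":-0.003,"tz":-0.000,"turn":0.064},
```

```bash
python3 -m inch '[{"tx":0.003,"ty":-0.001,"tz":0,"turn":0.01},{"tx":0.006,"ty":-0.001,"tz":0,"turn":0.02},{"tx":0.009,"ty":-0.002,"tz":0,"turn":0.028},{"tx":0.012,"ty":-0.002,"tz":0,"turn":0.036},{"tx":0.014,"ty":-0.003,"tz":0,"turn":0.042},{"tx":0.017,"ty":-0.003,"tz":0,"turn":0.047},{"tx":0.019,"ty":-0.003,"tz":0,"turn":0.053},{"tx":0.021,"ty":-0.003,"tz":0,"turn":0.059},{"tx":0.022,"ty":-0.003,"tz":0,"turn":0.061},{"tx":0.023,"ty":-0.003,"tz":0,"turn":0.064},{"tx":0.023,"ty":-0.003,"tz":0,"turn":0.064}]'
python3 - <<'E'
from h import *
rows([arm(p,16,156.7) for p in (138.5,138,137.5,137)])
s=ctrl.sense()["position"][:2]-C;print(np.hypot(*s),np.degrees(np.arctan2(s[1],s[0])))
for n in("top","side"):
    im=ctrl.camera(n)
    im=np.clip((im/255.)**.6*255,0,255).astype('uint8')
    cv2.imwrite(f"pics/{n}4.png",cv2.resize(im[145:240,200:300,::-1],None,fx=6,fy=6,interpolation=cv2.INTER_CUBIC))
E
```

```text
time_s: 7.22
position: [478.9, -15.9, 156.6]
ee_rot: [-2.855, -1.301, 0.003]
contact_force: [-1.1, -0.1, 0.1]
width: 0.3
now [478.9 -15.9 156.6] yaw 49.0 tilt [ 0.    -0.005 -1.   ] t 7.22 F [-1.1 -0.1  0.1] w 0.3
{"tx":0.001,"ty":-0.000,"tz":-0.000,"turn":0.003},
{"tx":0.002,"ty":-0.000,"tz":-0.000,"turn":0.006},
{"tx":0.003,"ty":-0.001,"tz":-0.000,"turn":0.008},
{"tx":0.004,"ty":-0.001,"tz":-0.000,"turn":0.011},
60.25598021618579 154.2602726643426
```

View pics/side4.png

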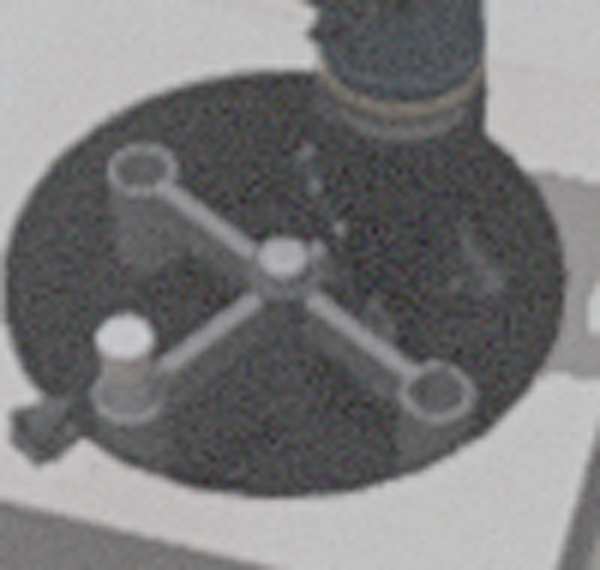

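View pics/top4.png

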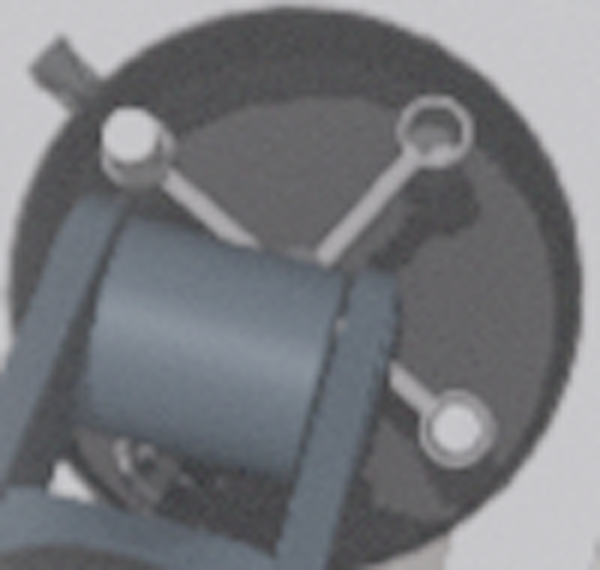

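```bash
python3 - <<'E'
from h import *
print(ang("top",435,131,155),ang("side",143,168,155),ang("side",436,390,155),ang("top",132,136,196),ang("side",125,336,196),ang("top",458,428,162))
# ptr: block back corners in same images
print(ang("top",29,70,187),ang("top",64,36,187), ang("top",47,53,187))
E
```

```text
(np.float64(-41.79), np.float64(100.3)) (np.float64(-42.4), np.float64(98.8)) (np.float64(138.4), np.float64(100.6)) (np.float64(47.95), np.float64(98.8)) (np.float64(48.84), np.float64(99.4)) (np.float64(-131.65), np.float64(100.3))
(np.float64(50.78), np.float64(156.7)) (np.float64(42.52), np.float64(155.9)) (np.float64(46.6), np.float64(155.7))
```

```bash
python3 -m inch '[{"tx":0.001,"ty":0,"tz":0,"turn":0.003},{"tx":0.002,"ty":0,"tz":0,"turn":0.006},{"tx":0.003,"ty":-0.001,"tz":0,"turn":0.008},{"tx":0.003,"ty":-0.001,"tz":0,"turn":0.008},{"tx":0.003,"ty":-0.001,"tz":0,"turn":0.008}]'
python3 - <<'E'
from h import *
s=ctrl.sense()["position"][:2]-C;print(np.hypot(*s),np.degrees(np.arctan2(s[1],s[0])))
rows([arm(137,d,156.7) for d in(20,24)])
E
```

```text
time_s: 7.73
position: [479.8, -14.5, 156.6]
ee_rot: [-2.871, -1.266, 0.002]
contact_force: [-0.6, -0.9, 0.3]
width: -0.0
60.13240564387617 152.69435949748987
now [479.8 -14.5 156.6] yaw 47.6 tilt [ 0.    -0.004 -1.   ] t 7.73 F [-0.6 -0.9  0.3] w -0.0
{"tx":-0.007,"ty":-0.000,"tz":-0.000,"turn":0.003},
{"tx":-0.015,"ty":-0.000,"tz":-0.000,"turn":0.003},
```

```bash
python3 -m inch '[{"tx":-0.007,"ty":0,"tz":0,"turn":0},{"tx":-0.015,"ty":0,"tz":0,"turn":0},{"tx":-0.02,"ty":0,"tz":0,"turn":0},{"tx":-0.02,"ty":0,"tz":-0.08,"turn":0},{"tx":-0.02,"ty":0,"tz":-0.16,"turn":0},{"tx":-0.02,"ty":0,"tz":-0.24,"turn":0},{"tx":-0.02,"ty":0,"tz":-0.24,"turn":0}]'
python3 - <<'E'
from h import *
P=np.array([450,-241.]);T=np.array([533,-261.]);u=(T-P)/np.hypot(*(T-P));n=np.array([u[1],-u[0]])
w=P+55*u+45*n;print(w,n)
rows([(*w,275,np.degrees(np.arctan2(-n[1],-n[0])))])
E
```

```text
time_s: 8.32
position: [477.7, -23.6, 283.5]
ee_rot: [2.869, 1.265, 0.017]
contact_force: [0.3, -1.0, -0.1]
width: 0.1
[ 492.92793561 -297.63207876] [-0.23425886 -0.97217426]
now [477.7 -23.6 283.5] yaw 47.6 tilt [ 0.007  0.01  -1.   ] t 8.32 F [ 0.3 -1.  -0.1] w 0.1
{"tx":-0.384,"ty":0.392,"tz":0.018,"turn":-0.160},
```

```bash
python3 -m inch '[{"tx":-0.384,"ty":0.392,"tz":0,"turn":-0.16},{"tx":-0.384,"ty":0.392,"tz":0,"turn":-0.16},{"tx":-0.384,"ty":0.392,"tz":0,"turn":-0.16},{"tx":-0.384,"ty":0.392,"tz":0,"turn":-0.16},{"tx":-0.384,"ty":0.392,"tz":0,"turn":-0.16},{"tx":-0.384,"ty":0.392,"tz":0,"turn":-0.16},{"tx":-0.384,"ty":0.392,"tz":0,"turn":-0.16},{"tx":-0.384,"ty":0.392,"tz":0,"turn":-0.16},{"tx":-0.384,"ty":0.392,"tz":0,"turn":-0.16},{"tx":-0.384,"ty":0.392,"tz":0,"turn":-0.16}]'
python3 - <<'E'
from h import *
rows([])
for n in("top","side"):
    im=np.mean([ctrl.camera(n).astype(float) for _ in range(6)],0);np.save(f"pics/{n}5.npy",im)
    im=np.clip((im/255.)**.6*255,0,255).astype('uint8')
    cv2.imwrite(f"pics/{n}5.png",cv2.resize(im[145:240,200:300,::-1],None,fx=6,fy=6,interpolation=cv2.INTER_CUBIC))
E
```

```text
time_s: 9.15
position: [492.1, -297.2, 283.3]
ee_rot: [2.465, 1.937, 0.014]
contact_force: [-0.1, 0.5, 0.2]
width: -0.2
now [ 492.1 -297.2  283.3] yaw 76.3 tilt [ 0.003  0.011 -1.   ] t 9.15 F [-0.1  0.5  0.2] w -0.2
```

View pics/side5.png

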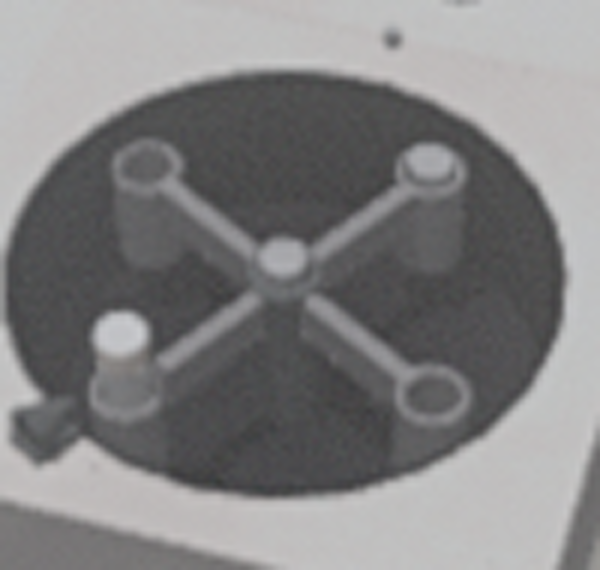

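View pics/top5.png

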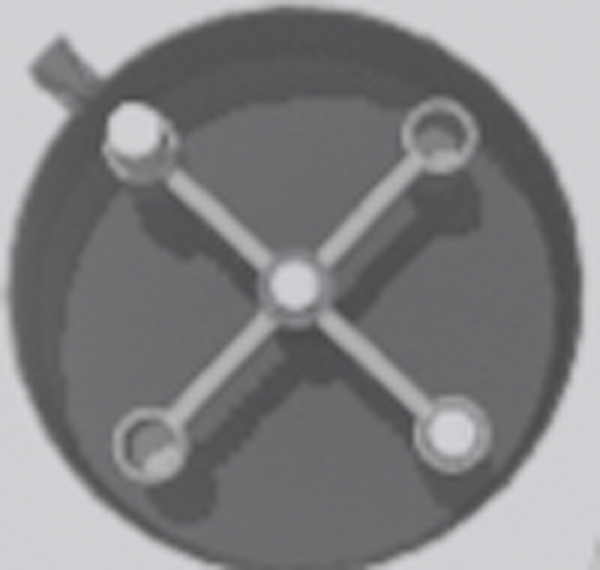

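```bash
python3 - <<'E'
from h import *
print(ang("top",438,135,155),ang("top",150,443,155),ang("top",451,434,155),ang("top",141,144,155),ang("side",147,165,155),ang("side",433,395,155))
print(ang("top",133,129,196),ang("side",120,333,196))
for a in(45.5,46.7,47.9):
  rowsim=[]
  for n,(x0,y0) in dict(top=(198,145),side=(194,190)).items():
    im=np.load(f"pics/{n}5.npy")[y0:y0+40,x0:x0+40,::-1]
    k=8;im=np.clip((cv2.resize(im,None,fx=k,fy=k,interpolation=cv2.INTER_CUBIC)-15)/110,0,1)**.6*255
    im=im.clip(0,255).astype('uint8')
    e=np.array([np.cos(np.radians(a)),np.sin(np.radians(a))]);p=np.array([-e[1],e[0]])
    L=[]
    for q in range(0,360,30):
        q=np.radians(q);L.append(([*(C+130*e),175],[*(C+161*e+12*p*np.cos(q)),175+12*np.sin(q)]))
    L.append(([*C,160],[*(C+118*e),160]))
    im0=im.copy()
    for A,B in L:
        u=((proj(n,[A,B])-[x0,y0]+.5)*k).astype(int);cv2.line(im,tuple(map(int,u[0])),tuple(map(int,u[1])),(0,0,255),1)
    if a==45.5: rowsim+=[]
    rowsim.append(im);raw=im0
    globals()[f"r_{n}"]=im0
  globals().setdefault("cols",[]).append(np.vstack(rowsim))
cols.insert(0,np.vstack([r_top,r_side]))
o=np.hstack(cols);cv2.imwrite("pics/ptr2.png",cv2.resize(o,None,fx=.62,fy=.62,interpolation=cv2.INTER_AREA))
E
```

```text
(np.float64(-43.13), np.float64(99.8)) (np.float64(136.2), np.float64(99.3)) (np.float64(-133.79), np.float64(99.8)) (np.float64(46.06), np.float64(100.8)) (np.float64(-44.02), np.float64(98.9)) (np.float64(136.64), np.float64(101.7))
(np.float64(46.41), np.float64(100.6)) (np.float64(47.18), np.float64(99.8))
```

View pics/ptr2.png

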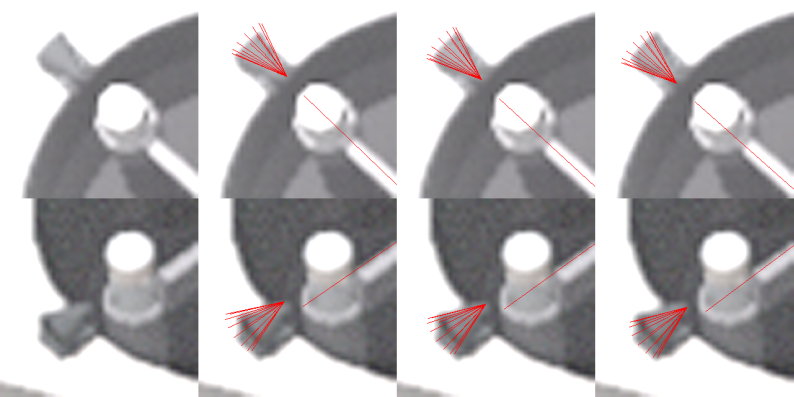

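```bash
python3 - <<'E'
from h import *
for n in("top","side"):
    g=np.load(f"pics/{n}5.npy").mean(2).astype('float32')
    # resample polar at z
    for z in(168,175,182):
        res=[]
        for r in(146,150,154,158):
            th=np.radians(np.arange(34,60,.2));uv=proj(n,np.c_[C[0]+r*np.cos(th),C[1]+r*np.sin(th),0*th+z]).astype('float32')
            v=cv2.remap(g,uv[:,:1],uv[:,1:],cv2.INTER_CUBIC)[:,0]
            m=v<(v.max()+v.min())/2;t=np.degrees(th[m]);res.append((t.min().round(1),t.max().round(1),((t.min()+t.max())/2).round(2)))
        print(n,z,res)
E
```

```text
top 168 [(np.float64(42.8), np.float64(51.0), np.float64(46.9)), (np.float64(42.6), np.float64(51.2), np.float64(46.9)), (np.float64(42.6), np.float64(51.2), np.float64(46.9)), (np.float64(42.2), np.float64(50.6), np.float64(46.4))]
top 175 [(np.float64(42.8), np.float64(51.2), np.float64(47.0)), (np.float64(42.8), np.float64(51.4), np.float64(47.1)), (np.float64(42.6), np.float64(51.2), np.float64(46.9)), (np.float64(42.4), np.float64(50.8), np.float64(46.6))]
top 182 [(np.float64(43.0), np.float64(51.6), np.float64(47.3)), (np.float64(43.0), np.float64(51.8), np.float64(47.4)), (np.float64(42.6), np.float64(51.2), np.float64(46.9)), (np.float64(42.4), np.float64(50.8), np.float64(46.6))]
side 168 [(np.float64(40.8), np.float64(53.2), np.float64(47.0)), (np.float64(40.2), np.float64(53.2), np.float64(46.7)), (np.float64(41.0), np.float64(53.2), np.float64(47.1)), (np.float64(43.2), np.float64(52.6), np.float64(47.9))]
side 175 [(np.float64(43.2), np.float64(55.0), np.float64(49.1)), (np.float64(42.4), np.float64(54.8), np.float64(48.6)), (np.float64(42.2), np.float64(54.6), np.float64(48.4)), (np.float64(43.4), np.float64(54.6), np.float64(49.0))]
side 182 [(np.float64(45.2), np.float64(59.8), np.float64(52.5)), (np.float64(44.8), np.float64(56.4), np.float64(50.6)), (np.float64(44.0), np.float64(56.2), np.float64(50.1)), (np.float64(44.2), np.float64(56.0), np.float64(50.1))]
```

```bash
cat >> h.py <<'E'
PV=np.array([450,-241.])
def lev(psi,d,z=197,r=55):
    e=lambda a:np.array([np.cos(np.radians(a)),np.sin(np.radians(a))])
    return (*(PV+r*e(psi)-d*e(psi+90)),z,psi+90)
E
python3 - <<'E'
from h import *
Q=atz("top",(304.6,209),170)[:2]-PV;print("pin",Q,np.hypot(*Q),np.degrees(np.arctan2(Q[1],Q[0])))
Q=atz("side",(210+333/6-.4,118+201/6-.4),170)[:2]-PV;print("pin",Q,np.hypot(*Q),np.degrees(np.arctan2(Q[1],Q[0])))
print(atz("top",(318.5,260),202))
rows([lev(-13.5,45),lev(-13.5,35)]+[lev(-13.5,d) for d in(28,21)]+[lev(p,17) for p in range(-12,28,3)])
E
```

```text
pin [34.42793445 44.45003417] 56.2235556332558 52.24110371875371
pin [34.52184844 50.2128223 ] 60.935092866096426 55.49106394724181
[ 346.21834847 -225.61653503  202.        ]
now [ 493.  -297.4  284.1] yaw 76.4 tilt [ 0.002  0.012 -1.   ] t 9.75 F [-0.3  0.3 -0.2] w 0.4
{"tx":-0.001,"ty":-0.002,"tz":0.174,"turn":-0.001},
{"tx":0.019,"ty":-0.002,"tz":0.174,"turn":-0.001},
{"tx":0.033,"ty":-0.002,"tz":0.174,"turn":-0.001},
{"tx":0.047,"ty":-0.002,"tz":0.174,"turn":-0.001},
{"tx":0.058,"ty":-0.001,"tz":0.174,"turn":-0.009},
{"tx":0.064,"ty":0.000,"tz":0.174,"turn":-0.026},
{"tx":0.070,"ty":0.001,"tz":0.174,"turn":-0.042},
{"tx":0.076,"ty":0.002,"tz":0.174,"turn":-0.059},
{"tx":0.082,"ty":0.003,"tz":0.174,"turn":-0.076},
{"tx":0.088,"ty":0.003,"tz":0.174,"turn":-0.092},
{"tx":0.094,"ty":0.003,"tz":0.174,"turn":-0.109},
{"tx":0.100,"ty":0.002,"tz":0.174,"turn":-0.126},
{"tx":0.106,"ty":0.002,"tz":0.174,"turn":-0.142},
{"tx":0.112,"ty":0.001,"tz":0.174,"turn":-0.159},
{"tx":0.118,"ty":-0.001,"tz":0.174,"turn":-0.176},
{"tx":0.124,"ty":-0.002,"tz":0.174,"turn":-0.192},
{"tx":0.129,"ty":-0.004,"tz":0.174,"turn":-0.209},
{"tx":0.135,"ty":-0.007,"tz":0.174,"turn":-0.226},
```

```bash
python3 -m inch '[{"tx":0,"ty":-0.002,"tz":0.08,"turn":0},{"tx":0,"ty":-0.002,"tz":0.15,"turn":0},{"tx":0,"ty":-0.002,"tz":0.174,"turn":0},{"tx":0.019,"ty":-0.002,"tz":0.174,"turn":0},{"tx":0.033,"ty":-0.002,"tz":0.174,"turn":0},{"tx":0.047,"ty":-0.002,"tz":0.174,"turn":0},{"tx":0.058,"ty":-0.001,"tz":0.174,"turn":-0.01},{"tx":0.064,"ty":0,"tz":0.174,"turn":-0.026},{"tx":0.07,"ty":0.001,"tz":0.174,"turn":-0.042},{"tx":0.076,"ty":0.002,"tz":0.174,"turn":-0.059},{"tx":0.082,"ty":0.003,"tz":0.174,"turn":-0.076},{"tx":0.088,"ty":0.003,"tz":0.174,"turn":-0.092},{"tx":0.094,"ty":0.003,"tz":0.174,"turn":-0.109},{"tx":0.1,"ty":0.002,"tz":0.174,"turn":-0.126},{"tx":0.106,"ty":0.002,"tz":0.174,"turn":-0.142},{"tx":0.112,"ty":0.001,"tz":0.174,"turn":-0.159},{"tx":0.118,"ty":-0.001,"tz":0.174,"turn":-0.176},{"tx":0.124,"ty":-0.002,"tz":0.174,"turn":-0.192}]'
python3 - <<'E'
from h import *
rows([lev(p,17) for p in range(24,62,2)])
for n in("top","side"):
    im=ctrl.camera(n)
    im=np.clip((im/255.)**.6*255,0,255).astype('uint8')
    im=im[115:190,200:330] if n=="side" else im[145:270,210:370]
    cv2.imwrite(f"pics/{n}6.png",cv2.resize(im[:,:,::-1],None,fx=4.5,fy=4.5,interpolation=cv2.INTER_CUBIC))
E
```

```text
time_s: 11.25
position: [508.7, -237.4, 199.1]
ee_rot: [1.765, 2.58, 0.008]
contact_force: [-1.3, -0.9, 0.5]
width: 0.0
now [ 508.7 -237.4  199.1] yaw 111.2 tilt [-0.01   0.013 -1.   ] t 11.25 F [-1.3 -0.9  0.5] w 0.0
{"tx":0.007,"ty":-0.001,"tz":0.004,"turn":-0.015},
{"tx":0.011,"ty":0.000,"tz":0.004,"turn":-0.026},
{"tx":0.015,"ty":0.001,"tz":0.004,"turn":-0.038},
{"tx":0.019,"ty":0.002,"tz":0.004,"turn":-0.049},
{"tx":0.023,"ty":0.002,"tz":0.004,"turn":-0.060},
{"tx":0.027,"ty":0.003,"tz":0.004,"turn":-0.071},
{"tx":0.031,"ty":0.003,"tz":0.004,"turn":-0.082},
{"tx":0.035,"ty":0.003,"tz":0.004,"turn":-0.093},
{"tx":0.039,"ty":0.003,"tz":0.004,"turn":-0.104},
{"tx":0.043,"ty":0.003,"tz":0.004,"turn":-0.115},
{"tx":0.047,"ty":0.002,"tz":0.004,"turn":-0.126},
{"tx":0.051,"ty":0.002,"tz":0.004,"turn":-0.138},
{"tx":0.055,"ty":0.001,"tz":0.004,"turn":-0.149},
{"tx":0.059,"ty":0.001,"tz":0.004,"turn":-0.160},
{"tx":0.063,"ty":-0.000,"tz":0.003,"turn":-0.171},
{"tx":0.067,"ty":-0.001,"tz":0.003,"turn":-0.182},
{"tx":0.071,"ty":-0.002,"tz":0.003,"turn":-0.193},
{"tx":0.074,"ty":-0.004,"tz":0.003,"turn":-0.204},
{"tx":0.078,"ty":-0.005,"tz":0.003,"turn":-0.215},
```

View pics/side6.png

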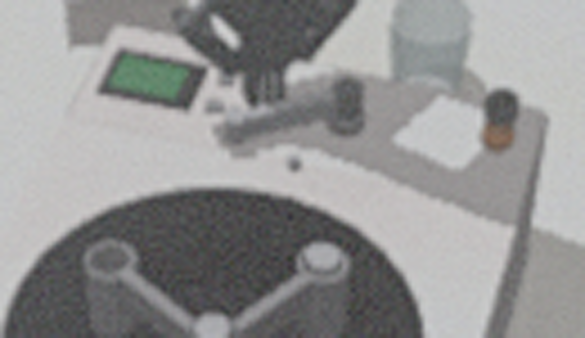

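View pics/top6.png

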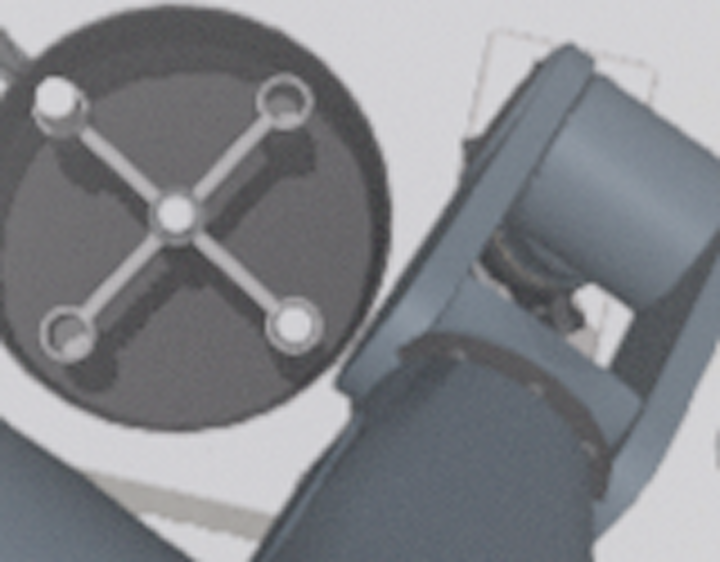

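The lever is swinging towards the bowl, with its tip at side crop (225,135), and the rotor hasn't moved. I'll keep pushing.

```bash
python3 -m inch '[{"tx":0.007,"ty":-0.001,"tz":0.004,"turn":-0.015},{"tx":0.011,"ty":0,"tz":0.004,"turn":-0.026},{"tx":0.015,"ty":0.001,"tz":0.004,"turn":-0.038},{"tx":0.019,"ty":0.002,"tz":0.004,"turn":-0.049},{"tx":0.023,"ty":0.002,"tz":0.004,"turn":-0.06},{"tx":0.027,"ty":0.003,"tz":0.004,"turn":-0.071},{"tx":0.031,"ty":0.003,"tz":0.004,"turn":-0.082},{"tx":0.035,"ty":0.003,"tz":0.004,"turn":-0.093},{"tx":0.037,"ty":0.003,"tz":0.004,"turn":-0.099},{"tx":0.039,"ty":0.003,"tz":0.004,"turn":-0.104}]'
python3 - <<'E'
from h import *
rows([lev(p,17) for p in range(41,62,1)])
for n in("side",):
    im=ctrl.camera(n)
    im=np.clip((im/255.)**.6*255,0,255).astype('uint8')
    im=im[115:190,200:330] if n=="side" else im[145:270,210:370]
    cv2.imwrite(f"pics/{n}7.png",cv2.resize(im[:,:,::-1],None,fx=4.5,fy=4.5,interpolation=cv2.INTER_CUBIC))
E
```

```text
time_s: 12.18
position: [504.0, -218.5, 197.9]
ee_rot: [1.324, 2.829, 0.004]
contact_force: [-0.4, -1.6, -0.1]
width: 0.1
now [ 504.  -218.5  197.9] yaw 129.8 tilt [-0.016  0.01  -1.   ] t 12.18 F [-0.4 -1.6 -0.1] w 0.1
{"tx":0.003,"ty":-0.001,"tz":0.002,"turn":-0.006},
{"tx":0.005,"ty":-0.000,"tz":0.002,"turn":-0.012},
{"tx":0.007,"ty":0.000,"tz":0.002,"turn":-0.018},
{"tx":0.009,"ty":0.000,"tz":0.002,"turn":-0.023},
{"tx":0.011,"ty":0.001,"tz":0.002,"turn":-0.029},
{"tx":0.013,"ty":0.001,"tz":0.002,"turn":-0.034},
{"tx":0.015,"ty":0.002,"tz":0.002,"turn":-0.040},
{"tx":0.017,"ty":0.002,"tz":0.001,"turn":-0.045},
{"tx":0.019,"ty":0.002,"tz":0.001,"turn":-0.051},
{"tx":0.021,"ty":0.003,"tz":0.001,"turn":-0.056},
{"tx":0.023,"ty":0.003,"tz":0.001,"turn":-0.062},
{"tx":0.025,"ty":0.003,"tz":0.001,"turn":-0.068},
{"tx":0.027,"ty":0.003,"tz":0.001,"turn":-0.073},
{"tx":0.029,"ty":0.003,"tz":0.001,"turn":-0.079},
{"tx":0.031,"ty":0.003,"tz":0.001,"turn":-0.084},
{"tx":0.033,"ty":0.003,"tz":0.001,"turn":-0.090},
{"tx":0.035,"ty":0.003,"tz":0.001,"turn":-0.095},
{"tx":0.037,"ty":0.003,"tz":0.001,"turn":-0.101},
{"tx":0.039,"ty":0.003,"tz":0.001,"turn":-0.106},
{"tx":0.041,"ty":0.003,"tz":0.001,"turn":-0.112},
{"tx":0.043,"ty":0.003,"tz":0.001,"turn":-0.118},
```

View pics/side7.png

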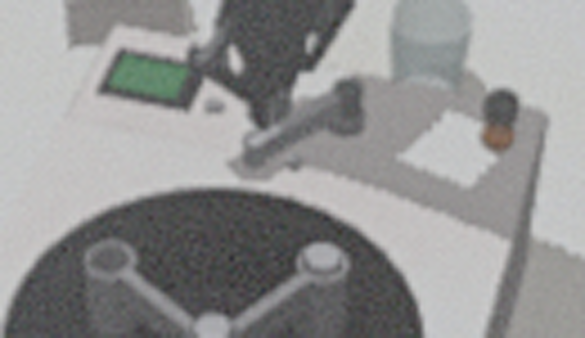

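```bash
python3 -m inch '[{"tx":0.003,"ty":-0.001,"tz":0.002,"turn":-0.006},{"tx":0.005,"ty":0,"tz":0.002,"turn":-0.012},{"tx":0.007,"ty":0,"tz":0.002,"turn":-0.018},{"tx":0.009,"ty":0,"tz":0.002,"turn":-0.023},{"tx":0.011,"ty":0.001,"tz":0.002,"turn":-0.029},{"tx":0.011,"ty":0.001,"tz":0.002,"turn":-0.029}]'
python3 - <<'E'
from h import *
rows([lev(p,17) for p in range(46,56)])
E
```

```text
time_s: 12.73
position: [500.3, -213.4, 196.5]
ee_rot: [1.192, 2.888, 0.004]
contact_force: [0.4, -1.0, -0.3]
width: -0.0
now [ 500.3 -213.4  196.5] yaw 135.1 tilt [-0.015  0.009 -1.   ] t 12.73 F [ 0.4 -1.  -0.3] w -0.0
{"tx":0.000,"ty":0.000,"tz":-0.001,"turn":-0.005},
{"tx":0.002,"ty":0.001,"tz":-0.001,"turn":-0.010},
{"tx":0.004,"ty":0.001,"tz":-0.001,"turn":-0.016},
{"tx":0.006,"ty":0.002,"tz":-0.001,"turn":-0.021},
{"tx":0.008,"ty":0.002,"tz":-0.001,"turn":-0.027},
{"tx":0.010,"ty":0.003,"tz":-0.001,"turn":-0.033},
{"tx":0.012,"ty":0.003,"tz":-0.001,"turn":-0.038},
{"tx":0.014,"ty":0.004,"tz":-0.001,"turn":-0.044},
{"tx":0.016,"ty":0.004,"tz":-0.001,"turn":-0.049},
{"tx":0.018,"ty":0.004,"tz":-0.001,"turn":-0.055},
```

```bash
python3 -m inch '[{"tx":0.002,"ty":0.001,"tz":0,"turn":-0.01},{"tx":0.004,"ty":0.001,"tz":0,"turn":-0.016},{"tx":0.006,"ty":0.002,"tz":0,"turn":-0.021},{"tx":0.008,"ty":0.002,"tz":0,"turn":-0.027},{"tx":0.008,"ty":0.002,"tz":0,"turn":-0.027}]'
python3 -m inch '[{"tx":0.002,"ty":0.001,"tz":0,"turn":-0.006},{"tx":0.004,"ty":0.001,"tz":0,"turn":-0.012},{"tx":0.004,"ty":0.001,"tz":0,"turn":-0.012}]'
python3 - <<'E'
from h import *
rows([lev(p,17) for p in range(52,60)])
for n in("side",):
    im=ctrl.camera(n)
    im=np.clip((im/255.)**.6*255,0,255).astype('uint8')
    im=im[115:190,200:330]
    cv2.imwrite(f"pics/{n}8.png",cv2.resize(im[:,:,::-1],None,fx=4.5,fy=4.5,interpolation=cv2.INTER_CUBIC))
E
```

```text
time_s: 13.15
position: [498.0, -209.7, 196.3]
ee_rot: [1.067, 2.937, 0.003]
contact_force: [0.7, -0.2, -0.3]
width: 0.1
time_s: 13.4
position: [496.6, -207.7, 196.3]
ee_rot: [1.011, 2.957, 0.003]
contact_force: [1.5, -0.1, 1.3]
width: -0.2
now [ 496.6 -207.7  196.3] yaw 142.3 tilt [-0.015  0.007 -1.   ] t 13.4 F [ 1.5 -0.1  1.3] w -0.2
{"tx":-0.002,"ty":0.000,"tz":-0.001,"turn":0.001},
{"tx":0.000,"ty":0.001,"tz":-0.001,"turn":-0.004},
{"tx":0.002,"ty":0.001,"tz":-0.001,"turn":-0.010},
{"tx":0.004,"ty":0.002,"tz":-0.001,"turn":-0.015},
{"tx":0.006,"ty":0.002,"tz":-0.001,"turn":-0.021},
{"tx":0.008,"ty":0.003,"tz":-0.002,"turn":-0.026},
{"tx":0.010,"ty":0.003,"tz":-0.002,"turn":-0.032},
{"tx":0.012,"ty":0.004,"tz":-0.002,"turn":-0.037},
```

View pics/side8.png

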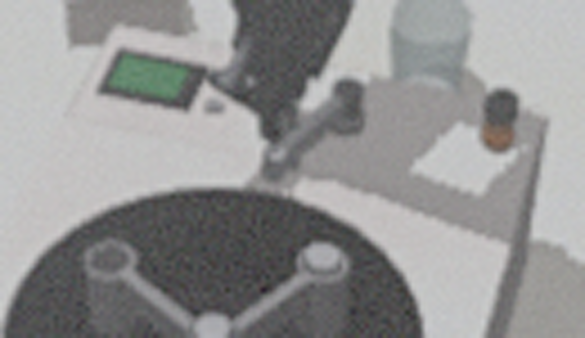

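```bash
python3 -m inch '[{"tx":0.002,"ty":0.001,"tz":0,"turn":-0.01},{"tx":0.004,"ty":0.002,"tz":0,"turn":-0.015},{"tx":0.006,"ty":0.002,"tz":0,"turn":-0.021},{"tx":0.006,"ty":0.002,"tz":0,"turn":-0.021}]'
python3 - <<'E'
from h import *
rows([lev(p,17) for p in range(55,62)])
E
```

```text
time_s: 13.78
position: [496.4, -206.6, 196.4]
ee_rot: [0.912, 2.984, -0.001]
contact_force: [5.0, -3.8, -2.2]
width: 0.1
now [ 496.4 -206.6  196.4] yaw 146.0 tilt [-0.02   0.005 -1.   ] t 13.78 F [ 5.  -3.8 -2.2] w 0.1
{"tx":0.003,"ty":0.000,"tz":-0.001,"turn":0.006},
{"tx":0.004,"ty":0.001,"tz":-0.001,"turn":0.000},
{"tx":0.006,"ty":0.002,"tz":-0.001,"turn":-0.005},
{"tx":0.008,"ty":0.002,"tz":-0.001,"turn":-0.011},
{"tx":0.010,"ty":0.003,"tz":-0.001,"turn":-0.017},
{"tx":0.012,"ty":0.003,"tz":-0.001,"turn":-0.022},
{"tx":0.014,"ty":0.004,"tz":-0.001,"turn":-0.028},
```

```bash
python3 -m inch '[{"tx":0.003,"ty":0,"tz":0,"turn":0},{"tx":0.006,"ty":0,"tz":0,"turn":0},{"tx":0.006,"ty":0,"tz":0,"turn":0}]'
python3 -m inch '[{"tx":0.005,"ty":0,"tz":0,"turn":0},{"tx":0.01,"ty":0,"tz":0,"turn":0},{"tx":0.01,"ty":0,"tz":0,"turn":0}]'
python3 - <<'E'
from h import *
rows([])
E
```

```text
time_s: 14.03
position: [496.3, -206.6, 196.6]
ee_rot: [0.911, 2.977, -0.004]
contact_force: [6.6, -4.9, -5.2]
width: 0.0
time_s: 14.28
position: [496.1, -206.6, 197.0]
ee_rot: [0.908, 2.966, -0.009]
contact_force: [9.6, -6.1, -8.3]
width: 0.1
now [ 496.1 -206.6  197. ] yaw 145.9 tilt [-0.039  0.006 -0.999] t 14.28 F [ 9.6 -6.1 -8.3] w 0.1
```

Force climbs from 6 to 14 N while the position stays put, so the lever is on its stop. I'll back off, raise the arm and check.

```bash
python3 -m inch '[{"tx":-0.01,"ty":0,"tz":0,"turn":0},{"tx":-0.03,"ty":0,"tz":0,"turn":0},{"tx":-0.05,"ty":0,"tz":0,"turn":0},{"tx":-0.05,"ty":0,"tz":-0.08,"turn":0},{"tx":-0.05,"ty":0,"tz":-0.16,"turn":0},{"tx":-0.05,"ty":0,"tz":-0.22,"turn":0},{"tx":-0.05,"ty":0,"tz":-0.22,"turn":0}]'
python3 - <<'E'
from h import *
rows([(430,-430,310,120)])
E
```

```text
time_s: 14.87
position: [515.9, -220.5, 314.5]
ee_rot: [0.905, 2.955, -0.014]
contact_force: [0.7, 0.5, 0.4]
width: 0.1
now [ 515.9 -220.5  314.5] yaw 146.0 tilt [-0.051  0.006 -0.999] t 14.87 F [0.7 0.5 0.4] w 0.1
{"tx":-0.092,"ty":-0.443,"tz":0.011,"turn":0.144},
```

```bash
python3 -m inch '[{"tx":-0.09,"ty":-0.44,"tz":-0.02,"turn":0},{"tx":-0.09,"ty":-0.44,"tz":-0.02,"turn":0},{"tx":-0.09,"ty":-0.44,"tz":-0.02,"turn":0},{"tx":-0.09,"ty":-0.44,"tz":-0.02,"turn":0},{"tx":-0.09,"ty":-0.44,"tz":-0.02,"turn":0},{"tx":-0.09,"ty":-0.44,"tz":-0.02,"turn":0},{"tx":-0.09,"ty":-0.44,"tz":-0.02,"turn":0},{"tx":-0.09,"ty":-0.44,"tz":-0.02,"turn":0}]'
python3 - <<'E'
from h import *
rows([])
for n in("top","side"):
    im=np.mean([ctrl.camera(n).astype(float) for _ in range(5)],0)
    im=np.clip((im/255.)**.6*255,0,255).astype('uint8')
    im=im[115:240,190:330] if n=="side" else im[140:270,195:365]
    cv2.imwrite(f"pics/{n}9.png",cv2.resize(im[:,:,::-1],None,fx=4.5,fy=4.5,interpolation=cv2.INTER_CUBIC))
E
```

```text
time_s: 15.53
position: [428.9, -428.2, 324.7]
ee_rot: [0.909, 2.956, -0.011]
contact_force: [0.4, 0.3, 0.5]
width: 0.3
now [ 428.9 -428.2  324.7] yaw 145.8 tilt [-0.049  0.008 -0.999] t 15.53 F [0.4 0.3 0.5] w 0.3
```

View pics/side9.png

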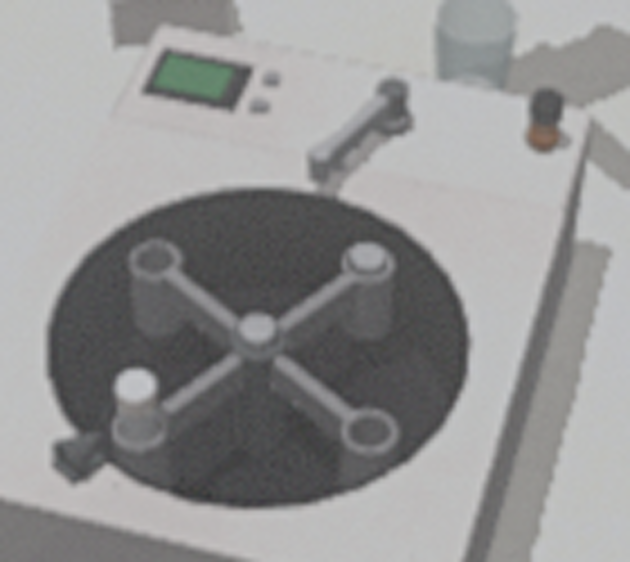

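View pics/top9.png

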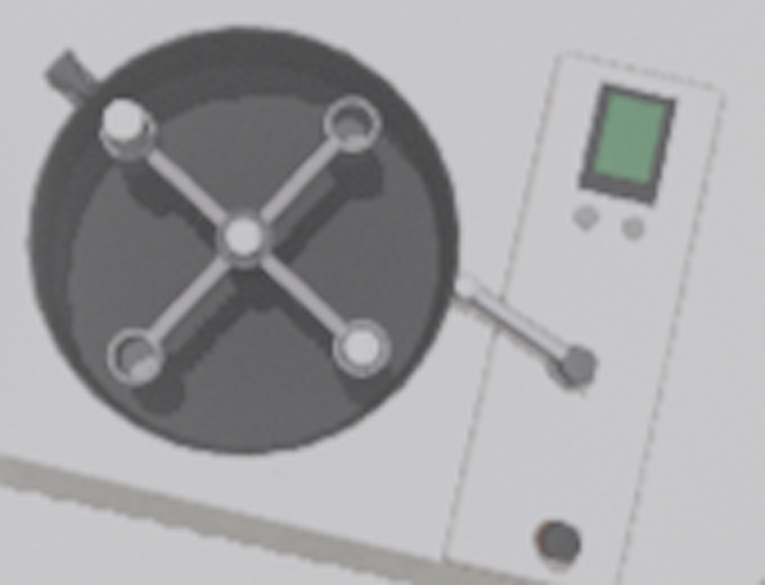

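```bash
python3 - <<'E'
from h import *
k=dict(x0=195,y0=140,k=4.5)
print(ang("top",351,124,155,**k),ang("top",134,356,155,**k),ang("top",361,348,155,**k))
f=lambda u,v,z:atz("top",(195+u/4.5-.39,140+v/4.5-.39),z)[:2]
d=f(462,286,190)-f(573,366,196);print(np.hypot(*d),np.degrees(np.arctan2(d[1],d[0])))
a=f(445,560,160);b=f(558,55,160);d=b-a;print("yaw",np.degrees(np.arctan2(d[1],d[0])))
ctrl.close_job();print(ctrl.sense()["time_s"])
E
```

```text
(np.float64(-43.26), np.float64(99.7)) (np.float64(136.31), np.float64(100.3)) (np.float64(-133.73), np.float64(100.0))
81.4726853213521 52.69516206625225
yaw -14.004620216443815
the job is handed in; nothing more can be done
the job is handed in; nothing more can be done
```

The tube's bucket is parked at the pointer, the brake lever is on its stop, and the job is handed in. The last clock reading before the final pictures was 15.5 s of the 72 s allowed.

- **Rotor:** I pushed an empty-bucket arm about 57° clockwise with the closed fingertips. In the last pictures the rotor is at about 46.4° and the pointer at about 46.8°, so the bucket is within roughly 1 mm of the park point. Single measurements scatter by about 0.5°. The side view gave a higher pointer angle if I assumed its centre was at cone height. The rotor had not moved after the brake push.
- **Brake:** I pushed the lever round anticlockwise until it stopped moving. The force on the tool then rose from about 6 to 13 N while the position held. The picture shows the lever over the stop pin. Measured from it, the lever is at 66.7° from the panel edge, against 68.8° (1.2 rad) at the stop. I put the gap down to measuring error, because of the force.
- **Other things:** The tube and the slug are still in their buckets. The vial and the beaker look unmoved. The bottle was outside my last pictures, and the arm passed well above it.

The arm finished raised and clear of everything.

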